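# Strip the signal lantern on the chart table

## Robot

A 6-joint arm with a two-finger parallel gripper is mounted at the origin on the work surface. World frame = base frame: x ahead of the robot, y to its left, z up, the work surface at z = 0. Lengths are in mm, angles in rad, forces in N, time in s.
With the tool pointing down it reaches from about 350 to 875 mm from the base axis. Payload 4.2 kg.
Tool frame: the origin (TCP) lies at the very end of the fingers, on their centre line; the grasp point (between the pads) lies 19 mm behind it; z points along the fingers, y is the line along which they close (so a half turn about z gives the same grasp; the last joint's range is limited). The gripper opens to 85 mm and grips with 20 to 120 N. Pads are 22 mm wide; open, the fingers measure 114 mm over their backs; the gripper's body (76 mm by 85 mm) begins 54 mm behind the grasp point. The pads swing forward as they close: fully open they stand 13 mm farther back than shut.
Start: joints at [0.259, 0.385, 0.008, 0, -1.194, -0.259], TCP at [624.979, 0.025, 231.312] pointing down, gripper open.
Joint ranges: [-3.14, 3.14], [-1.21, 2.06], [-1.07, 1.41], [-3.16, 2.05], [-2.99, -0.16], [-3.1, 3.1]. Speed limits (rad/s): [2.79, 2.79, 3.14, 3.14, 3.14, 3.14].

## Interface

Orientations are given as a unit quaternion [x, y, z, w].
In Python, from bench import arm gives the robot as it stands. The module is installed in compiled form; this text tells all that it offers.
- The arm moves only by the tool drive_tool, never from a script. Its argument "targets" is a list of rows, each a list of 5 numbers: the closure, from -1 (fully open) to 1 (shut), then the shift along the tool's x, y, z in mm, then the turn about the tool's z in degrees. In form: [[grip, tx, ty, tz, roll], ...]. A call has 1 to 12 rows; each row is the pose to reach, as a shift and turn from the pose commanded when the call began, along the tool's axes at that moment; what a row does not reach only later rows make up. A row lasts 1/10 s, in which the tool goes at most 50 mm and 8.59 degrees, less where a joint would pass 70% of its speed; a pose out of reach is approached as far as the arm can. A call with a gripper value outside its range is refused whole. The fingers move at their own pace and stop on an object; the grip force is fixed at half the most. Time passes only in rows, so rows that repeat a pose let the fingers close. It gives the time, the measured TCP pose, the force, the opening and the grip force at its end, in the units of the state.
- arm.read_state(): the state, without advancing time (a new reading comes with each control period).
- arm.get_image(name): name is "scene" or "side" or "wrist"; returns the picture (384x512x3 uint8, blue, green, red); there is no depth.
- arm.camera_params(name): a dict with "fov_y" (degrees; the focal length in pixels is half the picture's height over the tangent of half this angle, whatever the lens; pixels are square), "cx", "cy" (the principal point, pixels), "rvec" (rotation vector, rad) and "tvec" (3), from world to camera coordinates, as OpenCV has them; the wrist camera has in their place "tool_from_camera" (4x4, takes a point from camera to tool coordinates, whose origin is the TCP and whose axes are the flange's). Camera axes: x right, y down, z forward; pixel columns grow to the right and rows downward; lengths in mm; the calibration is good to about 2 mm. A picture is of the moment at which its call begins: read the wrist's pose just before it. camera_params takes no time and is no camera call.
- arm.job_done(): hands the job in; it is judged then, once.
The state is a dict: "clock": time; "joints": joint angles; "joint_vel": joint speeds; "joint_efforts": joint torques, N m; "position": TCP position; "ee_rot": TCP orientation; "contact_force": force on the tool from outside, world axes, zero at the start; "wrist_torque": the same for the moment, N m; "gripper_width": finger opening in mm; "grasp_force": force on a finger pad.
Only numpy, scipy, OpenCV 4.12 (cv2) and the standard library are available. Lean on these libraries where they do the work, as an engineer would, in place of code of your own. Each camera call takes 0.05 s, during which the arm holds its last target. There are 200 camera calls.

## Task

Take the small signal lantern apart on the chart table for a lamp check: free its white hood from the keyed collar by turning it anticlockwise (seen from above) and feeling for the spot where it lifts, then take off the clear glass, then take out the lamp. Do not force the hood or drop anything, and leave hood, glass and lamp standing upright, side by side and let go, each wholly on the black rubber mat. Leave the other things on the table where they are.

Things in the scene. Friction and masses are not known exactly. Their poses are not given: they have to be found in the camera images.
- foot: the lantern's fixed grey foot, a disc 124 mm across and 14 mm high; origin at the centre of its underside, z up. It cannot move. An aluminium collar stands on it, under the hood.
- collar_top (a point): centre of the collar's top, 34 mm above the table on the lantern's axis. Its broken flange has two opposite gaps, unseen and different on each lantern. From where it starts the hood must turn 23 to 77 degrees anticlockwise (seen from above) to be at a gap's middle; it lifts within about 7 degrees either side of that and is held again beyond. It turns freely, with no stop.
- hood_rim (a point): centre of the hood's lower rim. Two lugs inside it, on the bar's line, sit under the collar's flange: 2 mm of play up, 2 mm sideways. Where held, a pull meets a rigid stop after about 2 mm; 5 to 10 N beyond its weight is enough to tell, over 90 N is forcing. Free of the flange once raised by 20 mm, clear of the glass by 115 mm. At the start the rim rests on the foot, 14 mm above the table.
- hood_grip (a point): hood: white bell, 106 mm across, 118 mm tall, wall 4 mm, open below, on its flat top an upright grey bar 14 mm thick (hood's y), 50 mm long (its x), 34 mm tall. This point is in the bar, on the hood's axis, 140 mm above its rim, 22 mm above its flat top, 12 mm below the bar's top. x along the bar, z up. 0.2 to 0.33 kg.
- glass_centre (a point): glass, under the hood: clear bell, open end down, 56 mm across, 58 mm tall, plus a round steel knob on top, 18 mm across, 32 mm tall. This point is on its axis, half-way up, 45 mm above its rim; the knob starts 13 mm higher and ends 45 mm higher. z up. Stands loose over the lamp on the collar top, at most 4 mm off the lantern's axis. 0.10 to 0.16 kg. Clears the lamp once raised by 50 mm.
- lamp_centre (a point): lamp, under the glass: upright aluminium LED cartridge, 30 mm across, 46 mm tall, its top 12 mm a white tapering dome. This point is its centre, 23 mm above its underside, z up. Stands loose on the collar top in a ring 5 mm high, 44 mm across outside, at most 5 mm off the lantern's axis. 0.07 kg.
- mat: black rubber mat, fixed, 200 mm (its x) by 300 mm (its y), 4 mm thick; origin at the centre of its underside. To the lantern's left or right.
- mug: bystander: white mug, 80 mm across, 90 mm tall, origin at the centre of its underside
- torch: bystander: black torch lying down, 140 mm long (its x), 36 mm high, origin under its middle
- notebook: bystander: blue notebook lying flat, 106 by 156 mm, 27 mm high, origin under its middle

How it is judged:
By the outcome, as a careful person would: the job done as asked, in the order asked, and still so for the second after the job is handed in, with the robot touching nothing.
It also fails if it takes over 72 s, if anything falls off the work surface, if the arm or the gripper's body presses on something with over 40 N, if the wrist force passes 120 N, or if a joint passes its speed limit or range.

## Working session

There is one attempt and no reset: what is moved stays moved. The work goes in short steps, Python scripts to look and compute and a tool call to move; the robot and the scene stay as the last step left them, time stands still between calls to the robot, and variables do not carry over. Pictures are saved under pics/ and viewed, at most 10 in all, crops included, and the job is handed in when it is done.

Besides the shell and the picture viewer there is one more tool, called as name([rows], argument=value, ...), one row to a line, values as JSON. drive_tool: Moves the arm, as the interface text tells. Its arguments: {"type":"object","properties":{"targets":{"type":"array","items":{"type":"array","items":{"type":"number"}}}},"required":["targets"]}

```bash
mkdir -p pics; python3 - <<'E'
from bench import arm
import cv2,numpy as np
s=arm.read_state();print(s)
ims=[]
for n in("scene","side","wrist"):
    print(n,arm.camera_params(n)); im=arm.get_image(n); cv2.imwrite(f"pics/{n}0.png",im); ims.append(im)
cv2.imwrite("pics/all0.png",cv2.resize(np.vstack([np.hstack(ims[:2]),np.hstack([ims[2],ims[2]*0])]),(800,600)))
E
```

```text
{'clock': 0.0, 'joints': array([ 2.58585007e-01,  3.85546856e-01,  6.61797867e-03, -4.78214218e-04,
       -1.19392845e+00, -2.58627390e-01]), 'joint_vel': array([-0.00034042,  0.00028977, -0.00154216,  0.00064003,  0.001155  ,
       -0.00073146]), 'joint_efforts': array([-9.55001960e-04, -3.92286408e+01,  1.88399577e+01,  4.18616563e+00,
       -4.72148502e-03,  8.27910434e-07]), 'position': array([6.24434428e+02, 8.59102138e-03, 2.30227409e+02]), 'ee_rot': array([-0.70702902,  0.70718375,  0.0007102 , -0.00077906]), 'contact_force': array([-0.01396957,  0.84499662, -1.16461412]), 'wrist_torque': array([ 0.03489828,  0.02147155, -0.0250144 ]), 'grasp_force': 0.0, 'gripper_width': 85.3085402765077}
scene {'fov_y': 52.2139401556674, 'cx': 254.75916964095347, 'cy': 193.63919829044346, 'rvec': array([ 1.97224929,  1.3419857 , -0.60576412]), 'tvec': array([-226.21934036, -306.30982725, 1346.07539304])}
side {'fov_y': 53.84354269560516, 'cx': 259.6139278751552, 'cy': 197.75466632555626, 'rvec': array([ 2.09445914, -0.80782208,  0.42518854]), 'tvec': array([-487.89106393,  360.3128849 ,  620.36704966])}
wrist {'fov_y': 62.50886758747962, 'cx': 256.010270502016, 'cy': 191.2488186178515, 'tool_from_camera': array([[ 1.10797454e-03, -9.58552531e-01, -2.84913701e-01,
         7.32502955e+01],
       [ 9.99999255e-01,  1.20776548e-03, -1.74554392e-04,
         2.11051888e-01],
       [ 5.11428486e-04, -2.84913296e-01,  9.58553156e-01,
        -1.42574253e+02],
       [ 0.00000000e+00,  0.00000000e+00,  0.00000000e+00,
         1.00000000e+00]])}
```

View pics/all0.png

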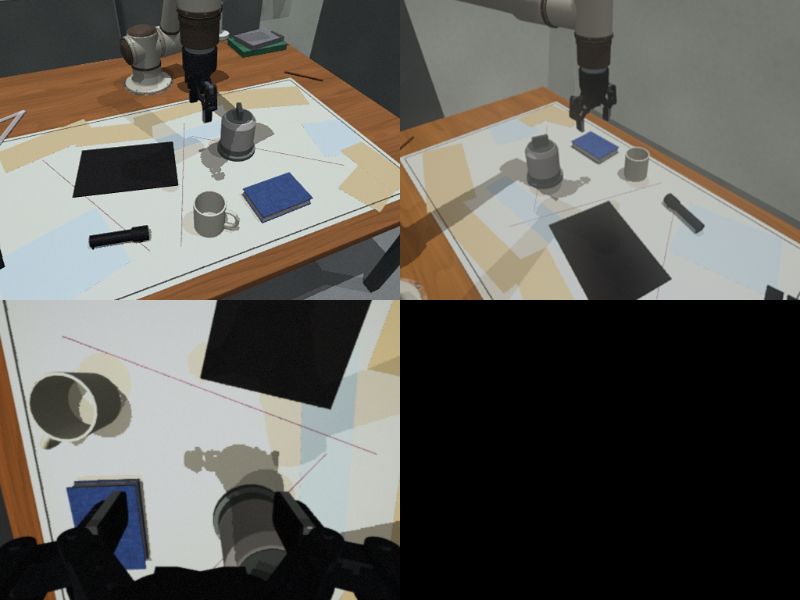

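Overview: the lantern is near scene (303,185) and side (697-512=185,225) at full resolution, with the mat to its −y side and the mug, notebook and torch nearby. I'll zoom in on the lantern for its bar and rim.

```bash
cat > h.py <<'E'
from bench import arm
import cv2,numpy as np
from scipy.spatial.transform import Rotation as R
def cam(n,s=None):
    p=arm.camera_params(n); f=192/np.tan(np.radians(p["fov_y"]/2))
    if n=="wrist":
        T=p["tool_from_camera"]; Q=R.from_quat(s["ee_rot"]).as_matrix()
        Rw=Q@T[:3,:3]; c=Q@T[:3,3]+s["position"]
    else:
        r=cv2.Rodrigues(p["rvec"])[0]; Rw=r.T; c=-r.T@p["tvec"]
    return f,p["cx"],p["cy"],Rw,c
def ray(C,uv):
    f,cx,cy,Rw,c=C; d=Rw@np.array([(uv[0]-cx)/f,(uv[1]-cy)/f,1]); return c,d/np.linalg.norm(d)
def plane(C,uv,z):
    c,d=ray(C,uv); return c+d*(z-c[2])/d[2]
def proj(C,P):
    f,cx,cy,Rw,c=C; q=Rw.T@(np.array(P,float)-c); return np.array([f*q[0]/q[2]+cx,f*q[1]/q[2]+cy])
def tri(*cr):
    A=np.zeros((3,3));b=np.zeros(3)
    for c,d in cr:
        M=np.eye(3)-np.outer(d,d);A+=M;b+=M@c
    return np.linalg.solve(A,b)
E
python3 - <<'E'
from h import *
a=cv2.imread("pics/scene0.png")[115:215,260:360];b=cv2.imread("pics/side0.png")[155:255,135:235]
cv2.imwrite("pics/z.png",np.hstack([cv2.resize(x,(400,400),interpolation=cv2.INTER_CUBIC) for x in(a,b)]))
for n in("scene","side"):
    im=cv2.imread(f"pics/{n}0.png");C=cam(n)
    m=cv2.inRange(im,(0,0,0),(45,45,45)); m=cv2.morphologyEx(m,cv2.MORPH_OPEN,np.ones((3,3)))
    for k in cv2.findContours(m,0,2)[0]:
        if cv2.contourArea(k)>3000:
            r=cv2.approxPolyDP(k,8,True)[:,0]; print(n,r.tolist(),[plane(C,p,4).round().tolist()[:2] for p in r])
E
```

```text
scene [[220, 182], [106, 193], [94, 252], [227, 236]] [[438.0, -26.0], [370.0, -311.0], [561.0, -355.0], [625.0, -69.0]]
scene [[226, 12], [243, 129], [258, 130], [267, 155], [277, 116], [269, 121], [261, 104], [276, 87], [281, 15], [237, 22]] [[-868.0, 420.0], [220.0, 117.0], [243.0, 159.0], [374.0, 134.0], [189.0, 247.0], [207.0, 211.0], [97.0, 228.0], [2.0, 325.0], [-714.0, 667.0], [-702.0, 423.0]]
side [[246, 305], [252, 383], [313, 376], [288, 327], [275, 324], [279, 314]] [[491.0, -145.0], [389.0, -278.0], [479.0, -342.0], [518.0, -242.0], [504.0, -219.0], [527.0, -208.0]]
```

View pics/z.png

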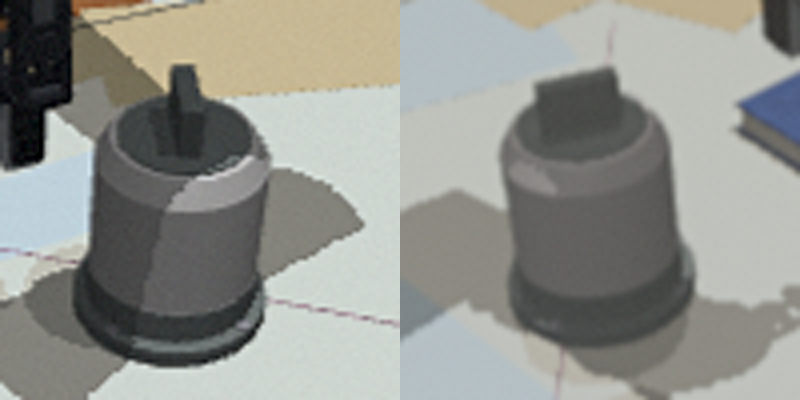

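Zoom: bar top spans roughly zoom (184,66)→(192,111) in scene and (537,82)→(616,68) in side, so the bar runs mostly along world x.

```bash
python3 - <<'E'
from h import *
A=cam("scene");B=cam("side")
fa=lambda x,y:(260+x/4,115+y/4); fb=lambda x,y:(135+(x-400)/4,155+y/4)
P=[plane(A,fa(*p),166) for p in((184,66),(192,111))]
Q=[plane(B,fb(*p),166) for p in((537,82),(616,68))]
for X in(P,Q):
    d=X[1]-X[0];print(np.round(X,0).tolist(),(sum(X)/2).round(1),np.linalg.norm(d),np.degrees(np.arctan2(d[1],d[0])))
print(tri(ray(A,fa(188,89)),ray(B,fb(576,74))))
# foot from silhouette extremes
print(plane(A,fa(168,300),14),plane(B,fb(602,285),14))
s=arm.read_state();print(s["clock"])
E
```

```text
[[525.0, 168.0, 166.0], [567.0, 151.0, 166.0]] [545.9 159.5 166. ] 45.866786042429325 -21.285765328690267
[[520.0, 167.0, 166.0], [564.0, 149.0, 166.0]] [541.7 158.  166. ] 47.63481406663811 -22.397537153747468
[543.35978774 161.36855701 163.80375228]
[556.25298491 154.04171764  14.        ] [531.60411446 143.47100702  14.        ]
0.15
```

drive_tool([
  [-1,-40,20,0,9],
  [-1,-80,40,0,17],
  [-1,-120,60,0,26],
  [-1,-158,80,0,34],
  [-1,-158,80,0,43],
  [-1,-158,80,0,51],
  [-1,-158,80,0,60],
  [-1,-158,80,0,68],
  [-1,-158,80,0,77],
  [-1,-158,80,0,85],
  [-1,-158,80,0,94],
  [-1,-158,80,0,102],
])

```text
clock: 1.35
position: [544.7, 158.0, 231.0]
ee_rot: [0.105, 0.994, -0.0, -0.0]
contact_force: [-0.4, -0.5, -0.6]
gripper_width: 85.4
grasp_force: 0.0
```

drive_tool([
  [-1,0,0,0,8],
  [-1,0,0,0,10],
  [-1,0,0,0,10],
])

```text
clock: 1.65
position: [544.8, 157.9, 231.0]
ee_rot: [0.188, 0.982, -0.0, -0.0]
contact_force: [-0.4, -1.4, -0.7]
gripper_width: 85.6
grasp_force: 0.0
```

```bash
cat > look.py <<'E'
import sys,pickle
from h import *
s=arm.read_state();im=arm.get_image("wrist");n=sys.argv[1]
cv2.imwrite(f"pics/{n}.png",im);pickle.dump(s,open(f"pics/{n}.pkl","wb"))
y=np.degrees(R.from_quat(s["ee_rot"]).as_matrix()[:2,0]@[1,1j]) if 0 else None
m=R.from_quat(s["ee_rot"]).as_matrix()
print(s["clock"],s["position"].round(1),"yawx",np.degrees(np.arctan2(m[1,0],m[0,0])).round(1),s["contact_force"].round(1),s["joints"].round(2),s["gripper_width"])
E
python3 look.py w1
```

```text
1.65 [544.8 157.9 231. ] yawx 158.3 [-0.4 -1.4 -0.7] [ 0.57  0.29 -0.14 -0.   -1.15 -2.52] 85.63722810167788
```

View pics/w1.png

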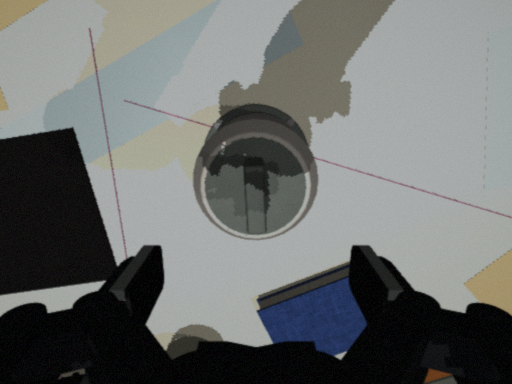

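Wrist view: the bar is between the fingers, upright in the image around column 256, rows 157–234; the hood's flat top disc is centred near (257,187).

```bash
python3 - <<'E'
from h import *
import pickle
s=pickle.load(open("pics/w1.pkl","rb"));C=cam("wrist",s);m=R.from_quat(s["ee_rot"]).as_matrix()
for uv,z in(((257,187),132),((255,196),166),((255,158),166),((256,208),166),((256,234),166),((256,234),132)):
    P=plane(C,uv,z);print(uv,z,P.round(1),"tool",(m.T@(P-s["position"])).round(1))
for z in(166,132): print(z,[proj(C,np.array([*s["position"][:2],z])+m[:,0]*a+m[:,1]*b).round() for a,b in((0,0),(25,7),(-25,7),(25,-7),(-25,-7))])
E
```

```text
(257, 187) 132 [541.  159.5 132. ] tool [ 4.   0.2 99. ]
(255, 196) 166 [537.5 159.4 166. ] tool [ 7.3 -1.3 65. ]
(255, 158) 166 [512.9 169.2 166. ] tool [33.7 -1.3 65. ]
(256, 208) 166 [545.9 156.8 166. ] tool [-1.5 -0.6 65. ]
(256, 234) 166 [564.2 149.5 166. ] tool [-21.2  -0.6  65. ]
(256, 234) 132 [578.5 143.8 132. ] tool [-36.6  -0.6  99. ]
166 [array([257., 206.]), array([267., 171.]), array([267., 239.]), array([247., 171.]), array([247., 239.])]
132 [array([257., 192.]), array([266., 161.]), array([265., 221.]), array([248., 161.]), array([248., 221.])]
```

drive_tool([
  [-1,3,0,45,0],
  [-1,3,0,80,0],
  [-1,3,0,92,0],
  [1,3,0,92,0],
  [1,3,0,92,0],
  [1,3,0,92,0],
  [1,3,0,92,0],
  [1,3,0,92,0],
  [1,3,0,92,0],
])

```text
clock: 2.6
position: [542.6, 159.1, 140.4]
ee_rot: [0.188, 0.982, 0.0, 0.001]
contact_force: [-1.3, -0.1, 2.7]
gripper_width: 12.8
grasp_force: 62.0
```

drive_tool([
  [1,0,0,-0.5,-8],
  [1,0,0,-1,-16],
  [1,0,0,-1,-24],
  [1,0,0,-1,-29],
  [1,0,0,-1,-29],
  [1,0,0,-1,-29],
])

```text
clock: 3.2
position: [542.4, 159.4, 140.4]
ee_rot: [-0.063, 0.998, 0.0, 0.0]
contact_force: [0.0, 1.6, 0.6]
gripper_width: 12.9
grasp_force: 61.6
```

drive_tool([
  [1,0,0,-1,0],
  [1,0,0,-2,0],
  [1,0,0,-2.5,0],
  [1,0,0,-2.5,0],
])

```text
clock: 3.6
position: [541.8, 158.9, 142.6]
ee_rot: [-0.063, 0.998, -0.0, -0.001]
contact_force: [-0.2, 0.6, -2.7]
gripper_width: 12.8
grasp_force: 61.2
```

drive_tool([
  [1,0,0,-1,0],
  [1,0,0,-2,0],
  [1,0,0,-2,0],
])

```text
clock: 3.9
position: [542.2, 159.2, 145.0]
ee_rot: [-0.064, 0.998, 0.0, 0.0]
contact_force: [0.3, -0.2, -3.2]
gripper_width: 13.4
grasp_force: 61.2
```

drive_tool([
  [1,0,0,-1,0],
  [1,0,0,-2,0],
  [1,0,0,-3,0],
  [1,0,0,-4,0],
  [1,0,0,-4,0],
])

```text
clock: 4.4
position: [542.3, 159.2, 149.0]
ee_rot: [-0.064, 0.998, 0.0, 0.0]
contact_force: [0.2, -0.1, -2.5]
gripper_width: 12.7
grasp_force: 61.2
```

drive_tool([
  [1,0,0,-4,0],
  [1,0,0,-10,0],
  [1,0,0,-18,0],
  [1,0,0,-18,0],
])

```text
clock: 4.8
position: [543.2, 159.6, 168.7]
ee_rot: [-0.064, 0.998, 0.001, 0.002]
contact_force: [0.1, -0.5, -2.8]
gripper_width: 13.0
grasp_force: 61.3
```

drive_tool([
  [1,0,0,-10,0],
  [1,0,0,-25,0],
  [1,0,0,-45,0],
  [1,0,0,-65,0],
  [1,0,0,-85,0],
  [1,0,0,-100,0],
  [1,0,0,-110,0],
  [1,0,0,-115,0],
  [1,0,0,-115,0],
])

```text
clock: 5.7
position: [542.2, 159.2, 282.3]
ee_rot: [-0.064, 0.998, 0.0, 0.0]
contact_force: [-0.4, -0.0, -3.8]
gripper_width: 13.2
grasp_force: 61.2
```

```bash
cat > off.py <<'E'
import sys
from h import *
s=arm.read_state();m=R.from_quat(s["ee_rot"]).as_matrix()
d=np.array(list(map(float,sys.argv[1:4])))-s["position"]
print(s["clock"],s["position"].round(1),s["contact_force"].round(1),"yawx",np.degrees(np.arctan2(m[1,0],m[0,0])).round(1),"shift",(m.T@d).round(1))
E
python3 off.py 480 -268 270
```

```text
5.7 [542.2 159.2 282.3] [-0.4 -0.  -3.8] yawx -172.7 shift [ 116.  -415.8   12. ]
```

drive_tool([
  [1,4,-15,0,0],
  [1,13,-45,0,0],
  [1,24,-85,0,0],
  [1,36,-130,0,0],
  [1,49,-175,0,0],
  [1,61,-220,0,0],
  [1,74,-265,0,0],
  [1,86,-310,0,0],
  [1,98,-350,0,0],
  [1,108,-385,0,0],
  [1,114,-408,0,0],
  [1,116,-416,0,0],
])

```text
clock: 6.9
position: [478.3, -270.6, 280.6]
ee_rot: [-0.062, 0.998, 0.0, -0.001]
contact_force: [-0.1, 1.2, -2.8]
gripper_width: 12.9
grasp_force: 61.2
```

drive_tool([
  [1,0,0,15,0],
  [1,0,0,40,0],
  [1,0,0,70,0],
  [1,0,0,100,0],
  [1,0,0,125,0],
  [1,0,0,138,0],
  [1,0,0,143,0],
  [1,0,0,143,0],
])

```text
clock: 7.7
position: [479.5, -267.9, 138.1]
ee_rot: [-0.064, 0.998, 0.0, -0.001]
contact_force: [0.1, 0.3, -2.8]
gripper_width: 12.7
grasp_force: 61.2
```

```bash
python3 off.py 480 -268 131; python3 - <<'E'
from h import *
a=arm.get_image("scene");b=arm.get_image("side");cv2.imwrite("pics/s2.png",a);cv2.imwrite("pics/d2.png",b)
cv2.imwrite("pics/v2.png",cv2.resize(np.hstack([a,b]),(800,300)))
E
```

```text
7.7 [ 479.5 -267.9  138.1] [ 0.1  0.3 -2.8] yawx -172.7 shift [-0.5 -0.1  7.1]
```

View pics/v2.png

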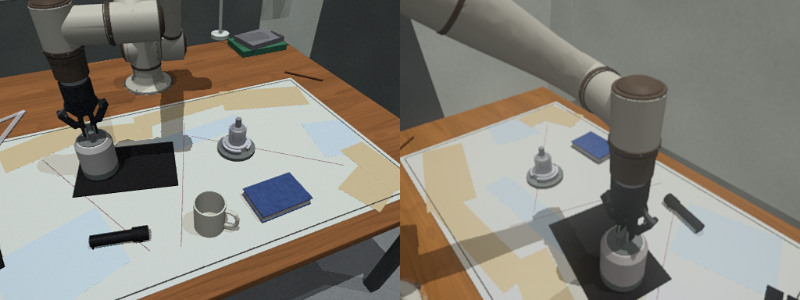

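The hood hangs over the left part of the mat (scene 97,160), the glass stays upright on the collar (scene 237,135). Now lowering gently.

drive_tool([
  [1,0,0,3,0],
  [1,0,0,5,0],
  [1,0,0,6,0],
  [1,0,0,7,0],
  [1,0,0,7,0],
])

```text
clock: 8.3
position: [479.9, -268.2, 131.8]
ee_rot: [-0.064, 0.998, 0.0, -0.0]
contact_force: [-1.3, -0.3, -3.3]
gripper_width: 13.1
grasp_force: 61.3
```

drive_tool([
  [1,0,0,1,0],
  [1,0,0,1.5,0],
  [1,0,0,1.5,0],
])

```text
clock: 8.6
position: [480.1, -268.4, 130.6]
ee_rot: [-0.064, 0.998, -0.0, 0.0]
contact_force: [-1.5, 0.3, -1.0]
gripper_width: 13.0
grasp_force: 61.5
```

drive_tool([
  [1,0,0,1,0],
  [1,0,0,1,0],
])

```text
clock: 8.8
position: [480.1, -268.5, 130.5]
ee_rot: [-0.064, 0.998, -0.0, 0.0]
contact_force: [-2.3, -0.0, 4.4]
gripper_width: 12.9
grasp_force: 62.4
```

drive_tool([
  [-1,0,0,0,0],
  [-1,0,0,0,0],
  [-1,0,0,0,0],
  [-1,0,0,0,0],
  [-1,0,0,0,0],
  [-1,0,0,-10,0],
  [-1,0,0,-35,0],
  [-1,0,0,-70,0],
  [-1,0,0,-100,0],
  [-1,0,0,-100,0],
])

```text
clock: 9.8
position: [482.6, -269.4, 235.3]
ee_rot: [-0.064, 0.998, -0.002, 0.005]
contact_force: [-0.2, 0.5, -0.2]
gripper_width: 85.6
grasp_force: 0.0
```

```bash
python3 off.py 542 159 210
```

```text
9.8 [ 482.6 -269.4  235.3] [-0.2  0.5 -0.2] yawx -172.6 shift [-113.5  417.4   24.1]
```

drive_tool([
  [-1,-10,40,0,-7],
  [-1,-22,80,0,-14],
  [-1,-34,120,0,-21],
  [-1,-46,165,0,-28],
  [-1,-58,210,0,-35],
  [-1,-70,255,0,-42],
  [-1,-83,300,0,-49],
  [-1,-95,340,0,-56],
  [-1,-105,378,0,-63],
  [-1,-113,405,0,-70],
  [-1,-116,416,10,-70],
  [-1,-116,416,10,-70],
])

```text
clock: 11.0
position: [541.2, 159.9, 217.3]
ee_rot: [-0.625, 0.781, 0.001, -0.002]
contact_force: [0.4, -0.7, -0.4]
gripper_width: 85.3
grasp_force: 0.0
```

```bash
python3 look.py w3; python3 - <<'E'
from h import *
import pickle
s=pickle.load(open("pics/w3.pkl","rb"));C=cam("wrist",s)
im=cv2.imread("pics/w3.png")
for p in((542,159,124),(542,159,92),(542,159,14)):
    print(p,proj(C,p).round())
b=arm.get_image("side");a=arm.get_image("scene");cv2.imwrite("pics/d3.png",b);cv2.imwrite("pics/s3.png",a)
c=lambda i,x,y:cv2.resize(i[y:y+100,x:x+100],(400,400),interpolation=cv2.INTER_CUBIC)
t=np.hstack([c(a,253,120),c(b,135,150)])
cv2.imwrite("pics/v3.png",np.hstack([cv2.resize(im,(400,300)),cv2.resize(t,(400,200))[:0] if 0 else cv2.copyMakeBorder(cv2.resize(t,(400,200)),0,100,0,0,0)]))
E
```

```text
11.0 [541.2 159.9 217.3] yawx -102.7 [ 0.4 -0.7 -0.4] [ 0.57  0.29 -0.16 -0.   -1.12 -0.8 ] 85.32479102524532
(542, 159, 124) [254. 195.]
(542, 159, 92) [254. 184.]
(542, 159, 14) [255. 166.]
```

View pics/v3.png

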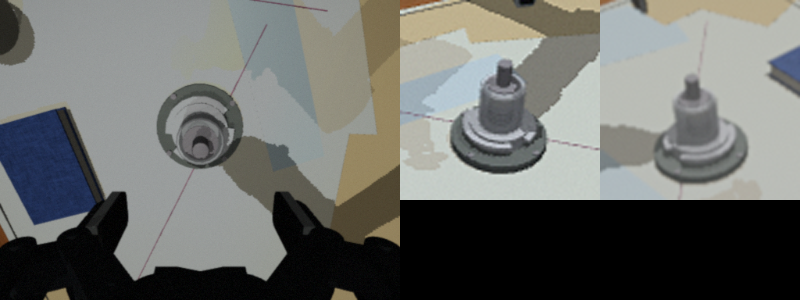

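The wrist view shows the foot disc (~(256,160) full res), glass, and knob (~(257,188)). I'll crop and measure.

```bash
python3 - <<'E'
from h import *
import pickle
s=pickle.load(open("pics/w3.pkl","rb"));C=cam("wrist",s);m=R.from_quat(s["ee_rot"]).as_matrix()
im=cv2.imread("pics/w3.png")
cr=im[95:225,190:320];cv2.imwrite("pics/c3.png",cv2.resize(cr,(600,600),interpolation=cv2.INTER_CUBIC))
cr=cv2.imread("pics/d3.png")
for uv,z in (((256,160),14),((257,188),124)):
    P=plane(C,uv,z);print(P.round(1),(m.T@(P-s["position"])).round(1))
E
```

```text
[539.1 153.2  14. ] [ 6.500e+00 -1.000e-01  2.033e+02]
[538.8 154.3 124. ] [ 5.8  0.8 93.3]
```

View pics/c3.png

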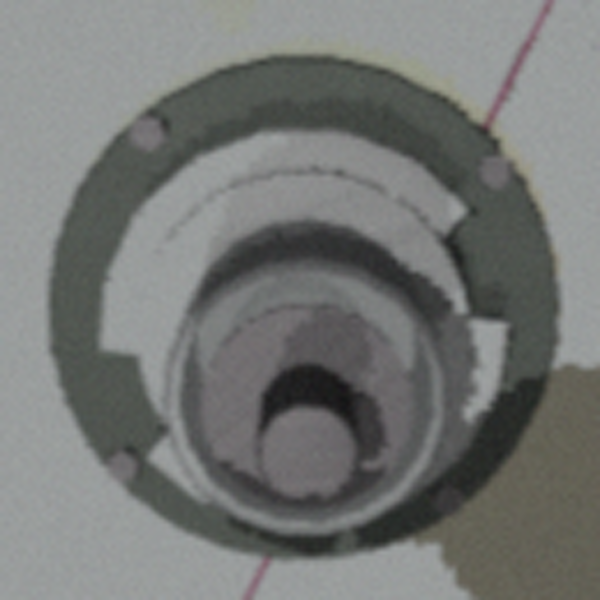

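Knob top centre is at crop (308,450) → full (256.7,192.5), about 3 mm ahead of the TCP; the foot centre agrees. Descending on the knob.

drive_tool([
  [-1,3,0.5,45,0],
  [-1,3,0.5,85,0],
  [-1,3,0.5,110,0],
  [-1,3,0.5,119,0],
  [-1,3,0.5,119,0],
  [1,3,0.5,119,0],
  [1,3,0.5,119,0],
  [1,3,0.5,119,0],
  [1,3,0.5,119,0],
  [1,3,0.5,119,0],
  [1,3,0.5,119,0],
])

```text
clock: 12.25
position: [541.2, 156.5, 100.9]
ee_rot: [-0.625, 0.781, -0.0, 0.0]
contact_force: [-0.5, -0.3, 3.0]
gripper_width: 16.0
grasp_force: 58.5
```

drive_tool([
  [1,0,0,-2,0],
  [1,0,0,-6,0],
  [1,0,0,-14,0],
  [1,0,0,-26,0],
  [1,0,0,-42,0],
  [1,0,0,-60,0],
  [1,0,0,-78,0],
  [1,0,0,-88,0],
  [1,0,0,-90,0],
  [1,0,0,-90,0],
])

```text
clock: 13.25
position: [540.9, 156.3, 190.4]
ee_rot: [-0.624, 0.781, 0.0, 0.0]
contact_force: [-1.6, -0.4, -2.4]
gripper_width: 16.0
grasp_force: 58.6
```

```bash
python3 off.py 508 -151 191;python3 - <<'E'
from h import *
a=arm.get_image("scene");b=arm.get_image("side")
c=lambda i,x,y:cv2.resize(i[y:y+150,x:x+150],(400,400),interpolation=cv2.INTER_CUBIC)
cv2.imwrite("pics/v4.png",np.hstack([c(a,225,80),c(b,120,100)]))
E
```

```text
13.25 [540.9 156.3 190.4] [-1.6 -0.4 -2.4] yawx -102.7 shift [307.  -35.6  -0.7]
```

View pics/v4.png

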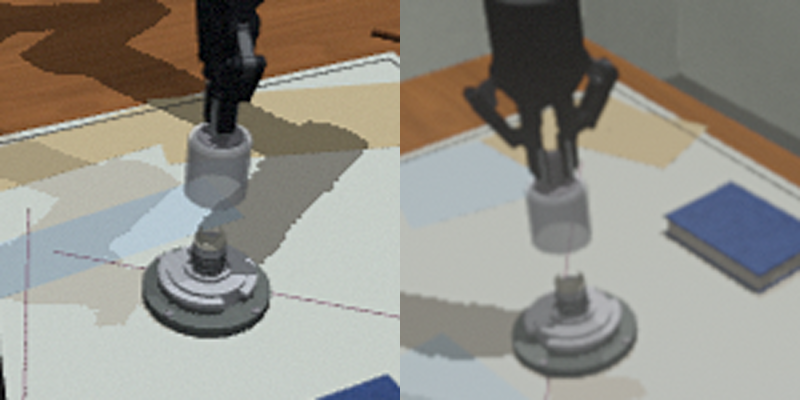

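The glass hangs upright well above the lamp, which still stands in its ring. Carrying it to the mat.

drive_tool([
  [1,12,-1,0,0],
  [1,40,-5,0,0],
  [1,75,-9,0,0],
  [1,110,-13,0,0],
  [1,145,-17,0,0],
  [1,180,-21,0,0],
  [1,215,-25,0,0],
  [1,250,-29,0,0],
  [1,280,-33,0,0],
  [1,300,-35,0,0],
  [1,307,-36,0,0],
  [1,307,-36,0,0],
])

```text
clock: 14.55
position: [508.0, -152.1, 189.8]
ee_rot: [-0.624, 0.782, 0.0, -0.0]
contact_force: [-0.3, 1.2, -0.7]
gripper_width: 15.9
grasp_force: 58.6
```

drive_tool([
  [1,0,0,15,0],
  [1,0,0,40,0],
  [1,0,0,70,0],
  [1,0,0,95,0],
  [1,0,0,109,0],
  [1,0,0,115,0],
  [1,0,0,115,0],
])

```text
clock: 15.25
position: [508.4, -150.5, 74.7]
ee_rot: [-0.625, 0.781, 0.001, -0.001]
contact_force: [0.3, -0.1, -2.2]
gripper_width: 16.1
grasp_force: 58.6
```

drive_tool([
  [1,0,0,1.5,0],
  [1,0,0,2.5,0],
  [1,0,0,3.5,0],
  [1,0,0,3.5,0],
])

```text
clock: 15.65
position: [508.8, -151.1, 72.2]
ee_rot: [-0.625, 0.781, -0.0, 0.0]
contact_force: [-0.3, 0.4, -0.5]
gripper_width: 16.3
grasp_force: 58.6
```

drive_tool([
  [1,0,0,1,0],
  [1,0,0,1,0],
])

```text
clock: 15.85
position: [508.9, -151.2, 71.0]
ee_rot: [-0.625, 0.781, -0.0, 0.0]
contact_force: [0.1, -0.2, -0.1]
gripper_width: 15.7
grasp_force: 58.9
```

drive_tool([
  [1,0,0,0.8,0],
  [1,0,0,0.8,0],
])

```text
clock: 16.05
position: [508.9, -151.2, 70.9]
ee_rot: [-0.625, 0.781, -0.0, 0.0]
contact_force: [-2.3, 1.4, 5.0]
gripper_width: 15.6
grasp_force: 59.3
```

drive_tool([
  [-1,0,0,0,0],
  [-1,0,0,0,0],
  [-1,0,0,0,0],
  [-1,0,0,0,0],
  [-1,0,0,0,0],
  [-1,0,0,-10,0],
  [-1,0,0,-30,0],
  [-1,0,0,-65,0],
  [-1,0,0,-100,0],
  [-1,0,0,-120,0],
  [-1,0,0,-120,0],
])

```text
clock: 17.15
position: [510.8, -151.3, 194.5]
ee_rot: [-0.625, 0.781, -0.003, 0.003]
contact_force: [-0.1, 0.8, -1.1]
gripper_width: 85.5
grasp_force: 0.0
```

drive_tool([
  [-1,-30,4,0,0],
  [-1,-65,8,0,0],
  [-1,-100,12,0,0],
  [-1,-140,17,0,0],
  [-1,-180,21,0,0],
  [-1,-220,26,0,0],
  [-1,-255,30,0,0],
  [-1,-285,34,0,0],
  [-1,-302,36,0,0],
  [-1,-307,36,0,0],
  [-1,-307,36,0,0],
])

```text
clock: 18.25
position: [540.8, 156.2, 189.6]
ee_rot: [-0.625, 0.781, 0.0, -0.001]
contact_force: [-0.9, -0.7, 0.2]
gripper_width: 85.1
grasp_force: 0.0
```

```bash
python3 look.py w5; python3 - <<'E'
from h import *
im=cv2.imread("pics/w5.png");a=arm.get_image("scene");cv2.imwrite("pics/s5.png",a)
c=cv2.resize(im[105:255,180:330],(400,400),interpolation=cv2.INTER_CUBIC)
cv2.imwrite("pics/v5.png",np.hstack([c,cv2.resize(a[80:280,80:280],(400,400))]))
E
```

```text
18.25 [540.8 156.2 189.6] yawx -102.7 [-0.9 -0.7  0.2] [ 0.57  0.31 -0.21 -0.   -1.05 -0.79] 85.14584045787606
```

View pics/v5.png

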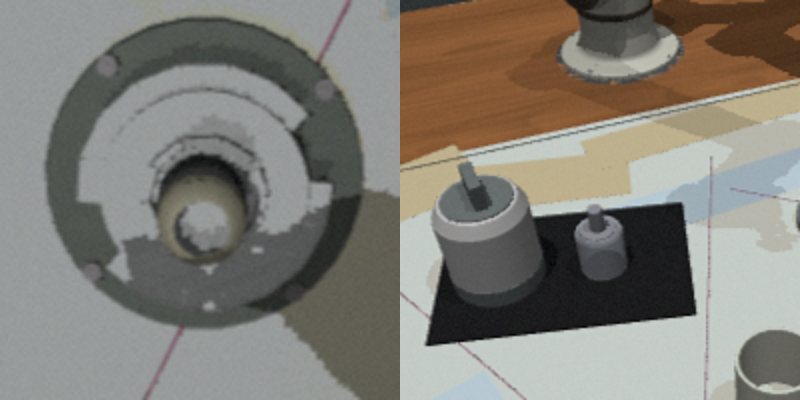

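Right: hood and glass stand upright on the mat. Left: lamp dome top at crop (207,225), shoulder circle at about (203,212).

```bash
python3 - <<'E'
from h import *
import pickle
s=pickle.load(open("pics/w5.pkl","rb"));C=cam("wrist",s);m=R.from_quat(s["ee_rot"]).as_matrix()
for c,z in (((207,225),80),((203,212),68),((205,172),14)):
    P=plane(C,(180+c[0]*.375,105+c[1]*.375),z);print(P.round(1),(m.T@(P-s["position"])).round(1))
E
```

```text
[539.4 156.5  80. ] [-1.000e-01  1.300e+00  1.096e+02]
[540.4 155.3  68. ] [8.000e-01 1.000e-01 1.216e+02]
[539.4 154.3  14. ] [  2.    0.8 175.6]
```

drive_tool([
  [-1,0,0.7,45,0],
  [-1,0,0.7,85,0],
  [-1,0,0.7,120,0],
  [-1,0,0.7,140,0],
  [-1,0,0.7,147,0],
  [-1,0,0.7,147,0],
  [1,0,0.7,147,0],
  [1,0,0.7,147,0],
  [1,0,0.7,147,0],
  [1,0,0.7,147,0],
  [1,0,0.7,147,0],
  [1,0,0.7,147,0],
])

```text
clock: 19.55
position: [541.0, 156.8, 44.2]
ee_rot: [-0.625, 0.781, -0.0, 0.001]
contact_force: [-1.0, -0.6, 5.9]
gripper_width: 28.3
grasp_force: 59.2
```

drive_tool([
  [1,0,0,-2,0],
  [1,0,0,-5,0],
  [1,0,0,-10,0],
  [1,0,0,-20,0],
  [1,0,0,-35,0],
  [1,0,0,-55,0],
  [1,0,0,-72,0],
  [1,0,0,-80,0],
  [1,0,0,-80,0],
])

```text
clock: 20.45
position: [541.0, 156.9, 124.6]
ee_rot: [-0.625, 0.781, -0.0, 0.002]
contact_force: [0.2, -0.1, -1.0]
gripper_width: 28.3
grasp_force: 59.1
```

```bash
python3 off.py 523 -83 15
```

```text
20.45 [541.  156.9 124.6] [ 0.2 -0.1 -1. ] yawx -102.7 shift [238.2 -34.9 109.2]
```

drive_tool([
  [1,12,-2,0,0],
  [1,40,-6,0,0],
  [1,75,-11,0,0],
  [1,110,-16,0,0],
  [1,145,-21,0,0],
  [1,180,-26,0,0],
  [1,210,-31,0,0],
  [1,230,-34,0,0],
  [1,238,-35,0,0],
  [1,238,-35,0,0],
])

```text
clock: 21.45
position: [521.2, -84.6, 122.1]
ee_rot: [-0.624, 0.782, 0.001, -0.001]
contact_force: [-0.0, -0.8, -0.1]
gripper_width: 28.2
grasp_force: 59.1
```

drive_tool([
  [1,0,0,15,0],
  [1,0,0,40,0],
  [1,0,0,70,0],
  [1,0,0,95,0],
  [1,0,0,104,0],
  [1,0,0,107,0],
  [1,0,0,107,0],
])

```text
clock: 22.15
position: [522.7, -83.0, 16.4]
ee_rot: [-0.625, 0.781, -0.0, 0.0]
contact_force: [0.9, -0.1, 0.1]
gripper_width: 28.3
grasp_force: 59.2
```

drive_tool([
  [1,0,0,1,0],
  [1,0,0,2,0],
  [1,0,0,2,0],
])

```text
clock: 22.45
position: [522.6, -83.3, 14.7]
ee_rot: [-0.625, 0.781, -0.0, 0.001]
contact_force: [0.0, 0.3, -0.1]
gripper_width: 28.3
grasp_force: 59.2
```

drive_tool([
  [1,0,0,0.8,0],
  [1,0,0,0.8,0],
])

```text
clock: 22.65
position: [522.6, -83.4, 14.2]
ee_rot: [-0.625, 0.781, -0.0, 0.0]
contact_force: [-2.2, 0.9, 4.6]
gripper_width: 28.4
grasp_force: 59.9
```

drive_tool([
  [-1,0,0,0,0],
  [-1,0,0,0,0],
  [-1,0,0,0,0],
  [-1,0,0,0,0],
  [-1,0,0,0,0],
  [-1,0,0,-10,0],
  [-1,0,0,-40,0],
  [-1,0,0,-80,0],
  [-1,0,0,-125,0],
  [-1,0,0,-170,0],
  [-1,0,0,-200,0],
  [-1,0,0,-200,0],
])

```text
clock: 23.85
position: [524.9, -83.5, 219.5]
ee_rot: [-0.625, 0.781, -0.004, 0.005]
contact_force: [0.2, -1.0, -0.2]
gripper_width: 85.5
grasp_force: 0.0
```

```bash
python3 - <<'E'
from h import *
a=arm.get_image("scene");b=arm.get_image("side");w=arm.get_image("wrist")
cv2.imwrite("pics/v6.png",np.vstack([np.hstack([cv2.resize(a,(400,300)),cv2.resize(b,(400,300))]),np.hstack([cv2.resize(w,(400,300)),cv2.resize(a[130:280,70:270],(400,300))])]))
print(arm.read_state()["clock"])
E
```

```text
24.0
```

View pics/v6.png

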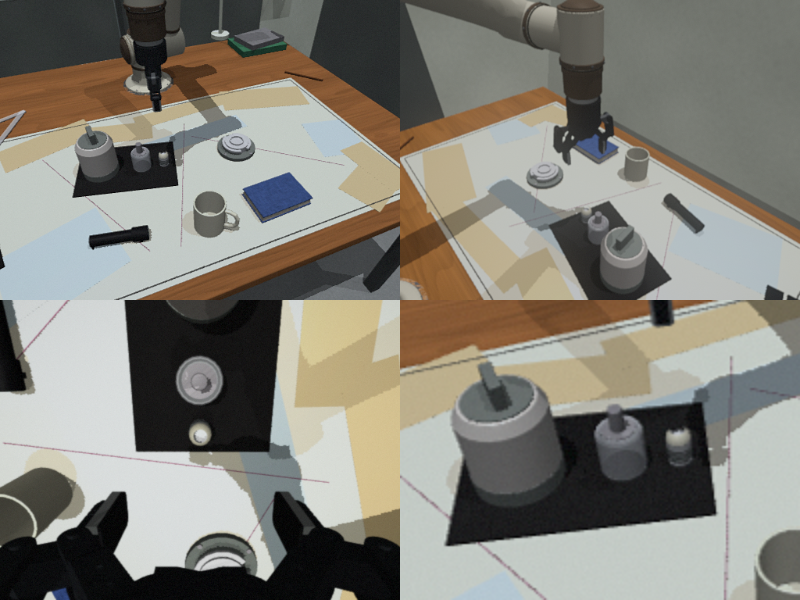

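Hood, glass and lamp all stand upright and let go on the mat (scene crop: (505,440), (620,445), (678,447)), and the bystanders are where they were.

```bash
python3 -c "
from bench import arm
print(arm.job_done())"
```

```text
the job is handed in; nothing more can be done
None
```

The lantern is apart: the hood lifted free after about 29° anticlockwise without forcing, and hood, glass and lamp stand upright, let go and side by side on the mat, with the other things where they were; the job was handed in at about 24 s.

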